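# Sleeve fit check with the inspection mirror

### The job

Slide the sleeve with the red band over the gauge pin until it sits fully down on the shoulder, and let go of it. Then swing the mirror by its orange handle until the camera's red aiming beam, reflected by the mirror, falls squarely on the sleeve, so that the camera sees the red band, and finish while still holding the handle there, because a spring turns the mirror back. Leave everything else where it stands.

Things in the scene. Friction and masses are not known exactly. Their poses are not given: they have to be found in the camera images.
- sleeve_red: the sleeve to check: white plastic tube standing upright, 32 mm outside diameter, 21 mm bore, 40 mm tall, with a red band round its middle (the marker the camera must see); 28 to 60 g. It stands on the 10 mm thick white tile. Origin at the centre of its underside, z up
- gauge: fixed steel gauge stand. Its body origin is not on the stand but on the bench under the mirror's axis; the stand (64 mm wide round foot 12 mm high, 36 mm post) is 160 mm along its own x, so the pin's distance from the mirror's axis is always 160 mm
- shoulder (a point): centre of the flat shoulder of the gauge stand, 40 mm above the bench, on which the sleeve must come to rest. From it rises the vertical gauge pin, 18 mm in diameter, 50 mm tall (top 90 mm above the bench, its last 10 mm tapering to 10 mm)
- station: fixed inspection station: aluminium foot under the mirror and an arm to the blue camera; all of it stays below 90 mm, apart from the mirror's crank (top at 103 mm) and handle. Origin on the bench under the mirror's vertical turning axis
- mirror_axis (a point): point on the mirror's vertical turning axis, 60 mm above the bench, on the mirror's face, where the camera's beam meets the mirror
- lens (a point): front of the camera's lens, 127 mm from the mirror's axis, 60 mm above the bench; a red beam runs from here to the mirror's face. The camera body reaches from 127 to 213 mm from the axis and 85 mm high
- mirror (a joint): turning angle of the upright mirror (70 x 60 mm, black frame) about its vertical axis, rad: 0 at rest on its stop, up to 0.95, growing anticlockwise seen from above. A spring always turns it back to 0, with 2.5 N at the handle at 0 and about 4.5 N at 0.7 rad. The angle needed lies between 0.2 and 0.72
- handle (a point): middle of the upright orange round handle of the mirror, 14 mm in diameter, standing up from the end of a flat steel crank on top of the mirror; free from 103 to 148 mm above the bench (this point at 128 mm), 90 mm from the mirror's axis. It travels on a circle about the mirror's axis, anticlockwise seen from above as joint mirror grows; take it from above
- beam_end (a point): point on the camera's line of sight after the mirror, 160 mm from the mirror's axis (as the gauge pin is), 60 mm above the bench. The reflected red beam runs towards it and ends in a red dot 16 mm before it, where the sleeve's surface will be. It turns about the mirror's axis by twice the mirror's angle, anticlockwise as joint mirror grows; at rest it misses the gauge
- tile: fixed white ceramic tile 300 x 100 x 10 mm on which the sleeves stand; origin at the centre of its underside, x along its length
- sleeve_blue: bystander: like the other sleeve, but with a blue band and a 15 mm bore
- sleeve_green: bystander: like the other sleeve, but with a green band and a 15 mm bore
- wash_bottle: bystander: white and blue wash bottle, 68 mm in diameter, 215 mm tall with its bent spout; origin under its centre
- amber_a: bystander: amber jar with black cap, 44 mm in diameter, 75 mm tall; origin under its centre
- amber_b: bystander: amber jar like the other one
- beaker: bystander: glass beaker, 68 mm in diameter, 85 mm tall; origin under its centre
- cell_box: bystander: black sample cell box 70 x 50 x 65 mm with a glass stub on top, 83 mm tall in all; origin under its centre
There are look-alikes about, which are no part of the job. What is shaped like the sleeve_red but turquoise is not meant. Leave any brown or purple look-alike of the gauge alone.

How it is judged:
By the outcome, as a careful person would: the job done as asked, in the order asked, and still so for the second after the job is handed in, while the arm keeps its last pose, push and grip.
It also fails if it takes over 58 s, if anything falls off the work surface, if the arm or the gripper's body presses on something with over 40 N, if the wrist force passes 120 N, or if a joint passes its speed limit or range.

### The arm

A 7-joint arm with a two-finger parallel gripper is mounted at the origin on the work surface. World frame = base frame: x ahead of the robot, y to its left, z up, the work surface at z = 0. Lengths are in m, angles in rad, forces in N, time in s.
With the tool pointing down it reaches from about 0.425 to 1.025 m from the base axis. Payload 9.4 kg.
Tool frame: the origin (TCP) lies on the centre line of the jaws, within the pads' length; the fingertips stand 17 mm ahead of it and the grasp point (between the pads) lies 2 mm behind it; z points along the fingers, y is the direction in which the jaws open and shut (so a half turn about z gives the same grasp; the last joint's range is limited). The gripper opens to 93 mm and grips with 3 to 60 N. Pads are 15 mm wide; open, the fingers measure 128 mm over their backs; the gripper's body (75 mm by 188 mm) begins 65 mm behind the grasp point.
Start: joints at [-1.309, 0.599, -0.003, 1.599, 0.002, 0.943, -0.08], TCP at [0.241, 0.684, 0.236] pointing down, gripper open.
Joint ranges: [-2.57, 2.57], [-0.35, 1.97], [-1.29, 1.29], [0.11, 2.56], [-1.05, 4.19], [0.11, 1.86], [-2.63, 2.63]. Speed limits (rad/s): [2.22, 2.22, 3.01, 3.01, 3.14, 3.14, 3.14].

### API

Orientations are given as a unit quaternion [x, y, z, w].
In Python, from rig import r, imaging gives the robot as it stands.
- The arm moves only by the tool apply_moves, never from a script. Its argument "increments" is a list of rows, each a list of 3 entries, a list of its own where there are three numbers: the shift along the world's x, y, z in m, then the turn, a rotation vector about the world's x, y, z in rad, then the opening, from 0 (shut) to 1 (fully open). In form: [[[dx, dy, dz], [rx, ry, rz], claw], ...]. A call has 1 to 12 rows; each row shifts and turns the commanded pose from where the row before left it; what a row does not reach is not made up. A row lasts 1/10 s, in which the tool goes at most 50 mm and 8.59 degrees, less where a joint would pass 70% of its speed; a pose out of reach is approached as far as the arm can. A call is refused whole if a number of a shift passes 0.05 or a number of a turn 0.15, either way. A call with a gripper value outside its range is refused whole. The fingers move at their own pace and stop on an object; "force" is the grip in N (left out, the last holds). Time passes only in rows, so rows that do not move let the fingers close. It gives the time, the measured TCP pose, the force and the opening at its end, in the units of the state.
- r.state(): the state, without advancing time (a new reading comes with each control period).
- imaging.get_image(name): name is "side" or "top" or "wrist"; returns the picture (420x560x3 uint8, blue, green, red); there is no depth.
- imaging.calibration(name): a dict with "intrinsics" (3x3 intrinsics, pixels), "k1" (the pictures are not rectified: a ray, as slopes to the right and down, at radius r is drawn at 1 + k1 r^2 times it, then the intrinsics apply), "cam_to_world" (4x4, takes a point from camera to world coordinates). Camera axes: x right, y down, z forward; pixel columns grow to the right and rows downward; lengths in m; the calibration is good to about 2 mm. A picture is of the moment at which its call begins: read the wrist's pose just before it. calibration takes no time and is no camera call; for the wrist camera it gives the pose at the moment of the call.
- r.finish_job(): hands the job in, once; it reports no verdict.
The state is a dict: "t": time; "q": joint angles; "dq": joint speeds; "joint_efforts": joint torques, N m; "ee_pos": TCP position; "eef_rot": TCP orientation; "force": force on the tool from outside, world axes, zero at the start; "moment": the same for the moment, N m; "width": finger opening in m.
Only numpy, scipy, OpenCV 4.12 (cv2) and the standard library are available. Lean on these libraries where they do the work, as an engineer would, in place of code of your own. Each camera call takes 0.05 s, during which the arm holds its last target. There are 200 camera calls.

## Working session

There is one attempt and no reset: what is moved stays moved. The work goes in short steps, Python scripts to look and compute and a tool call to move; the robot and the scene stay as the last step left them, time stands still between calls to the robot, and variables do not carry over. Pictures are saved under pics/ and viewed, about 8 in all and at most 12, crops included, and the job is handed in when it is done.

Besides the shell and the picture viewer there is one more tool, called after "Emit:" as name([rows], argument=value, ...), one row to a line, values as JSON. apply_moves: Moves the arm, as the interface text tells. Its arguments: {"type":"object","properties":{"increments":{"type":"array","items":{"type":"array"}},"force":{"type":"number"}},"required":["increments"]}

```bash
mkdir -p pics; cat > h.py <<'E'
import numpy as np, cv2
from rig import r, imaging
def shot(n,f):
    c=imaging.calibration(n); im=imaging.get_image(n); cv2.imwrite('pics/'+f+'.png',im)
    np.savez('pics/'+f+'.npz',K=c['intrinsics'],k1=c['k1'],T=c['cam_to_world']); return im
def load(f):
    z=np.load('pics/'+f+'.npz'); return z['K'],float(z['k1']),z['T']
def ray(f,u,v):
    K,k,T=load(f); p=cv2.undistortPoints(np.array([[[u,v]]],float),K,np.array([k,0,0,0.]))[0,0]
    return T[:3,3],T[:3,:3]@np.array([p[0],p[1],1])
def onz(f,u,v,z):
    o,d=ray(f,u,v); return (o+d*(z-o[2])/d[2]).round(4)
def proj(f,P):
    K,k,T=load(f); p=np.linalg.inv(T)@np.r_[P,1]; x=p[:2]/p[2]; x=x*(1+k*(x@x)); return (K@np.r_[x,1])[:2].round(1)
E
python3 - <<'E'
from h import *
a=shot('top','top0');b=shot('side','side0')
print(r.state()); 
for n in('top0','side0'):print(load(n))
E
```

```text
{'t': 0.1, 'q': array([-1.30871192,  0.60005283, -0.00254064,  1.60002254,  0.00180688,
        0.94291991, -0.07977867]), 'dq': array([ 0.00086565, -0.00166491, -0.00090353, -0.00301278,  0.00092147,
        0.00022291,  0.00134555]), 'joint_efforts': array([ 4.67442020e-03, -7.66556025e+01,  1.50214121e+00, -2.52940768e+01,
       -5.22708648e-02,  1.35421293e-02,  6.86857811e-05]), 'ee_pos': array([0.24082632, 0.68340296, 0.23485055]), 'eef_rot': array([ 1.68543040e-01,  9.85694047e-01, -6.98549668e-04, -4.96269151e-05]), 'force': array([ 0.19561755, -0.05750662, -0.32012844]), 'moment': array([-0.02275012,  0.03224119,  0.01688858]), 'width': 0.092884282770775}
(array([[537.6381392 ,   0.        , 281.93025806],
       [  0.        , 537.6381392 , 209.36619602],
       [  0.        ,   0.        ,   1.        ]]), -0.20571587550411286, array([[ 0.01549736, -0.98964818,  0.14267557,  0.35624518],
       [-0.9997297 , -0.01780972, -0.01494434,  0.01196904],
       [ 0.01733065, -0.14240541, -0.98965668,  1.75502766],
       [ 0.        ,  0.        ,  0.        ,  1.        ]]))
(array([[535.52215181,   0.        , 269.42274615],
       [  0.        , 535.52215181, 212.11591645],
       [  0.        ,   0.        ,   1.        ]]), -0.0661161468525646, array([[-0.98458165, -0.1196563 ,  0.12759834,  0.3666297 ],
       [-0.17481719,  0.64739893, -0.74183123,  1.20244464],
       [ 0.00615775, -0.75269981, -0.65833508,  1.1833843 ],
       [ 0.        ,  0.        ,  0.        ,  1.        ]]))
```

View pics/top0.png

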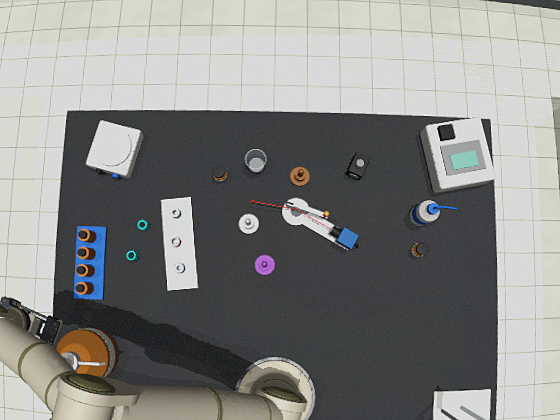

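View pics/side0.png

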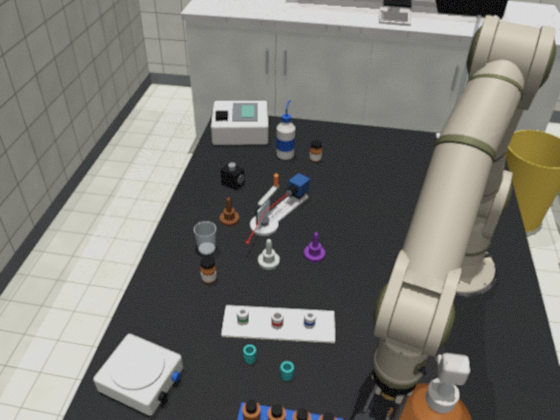

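The top view shows the tile near (180,243) with sleeves at (177,213), (176,242) and (180,268). The steel gauge is at (249,223), with look-alikes in brown (300,176) and purple (264,265). The mirror is at about (296,211), its orange handle at (326,214) and the camera at (346,238). In the side view the sleeves are green (243,315), red (277,319) and blue (310,319), and the turquoise ones stand off the tile. The red-banded one is the middle sleeve, and the white/steel stand is the gauge. I'll confirm both in one crop.

```bash
python3 - <<'E'
from h import *
t=cv2.imread('pics/top0.png');s=cv2.imread('pics/side0.png')
A=cv2.resize(s[295:345,220:340],None,fx=5,fy=5,interpolation=cv2.INTER_CUBIC)   # 600x250
B=cv2.resize(t[190:260,160:360],None,fx=4,fy=4,interpolation=cv2.INTER_CUBIC)   # 800x280
A=cv2.copyMakeBorder(A,0,0,0,200,cv2.BORDER_CONSTANT)
cv2.imwrite('pics/crop1.png',np.vstack([A,B]))
for n,p in dict(green=(177,213),red=(176,242),blue=(180,268)).items():
    P=onz('top0',*p,.05);print(n,P,proj('side0',P))
P=onz('top0',249,222,.09);print('gauge',P,proj('side0',P))
def blobs(im,lo,hi,amin=4):
    m=cv2.inRange(cv2.cvtColor(im,cv2.COLOR_BGR2HSV),lo,hi)
    n,l,st,c=cv2.connectedComponentsWithStats(m)
    return [(c[i].round(1),st[i,4]) for i in range(1,n) if st[i,4]>=amin]
for nm,im in(('top',t),('side',s)):
    print(nm,'orange',blobs(im,(6,180,150),(16,255,255),8)); print('red',blobs(im,(0,150,90),(4,255,255)))
    print('blue',blobs(im,(100,150,60),(118,255,255),40))
E
```

```text
green [0.5842 0.3235 0.05  ] [244.1 308.8]
red [0.4907 0.3229 0.05  ] [278.7 313.7]
blue [0.4081 0.307  0.05  ] [310.4 313.4]
gauge [0.5546 0.0889 0.09  ] [270.4 239.3]
top orange [(array([ 77.7, 350.9]), np.int32(265)), (array([ 83.1, 369.2]), np.int32(82))]
red [(array([252.1, 200.9]), np.int32(9)), (array([257.5, 202. ]), np.int32(4)), (array([263.5, 203. ]), np.int32(4)), (array([268.5, 204. ]), np.int32(4)), (array([277.5, 205.6]), np.int32(10)), (array([299.5, 211. ]), np.int32(6))]
blue [(array([437.2, 207.7]), np.int32(131)), (array([416.1, 216.2]), np.int32(73)), (array([ 92.4, 262.6]), np.int32(1321)), (array([347.3, 237.7]), np.int32(278))]
side orange []
red [(array([283.4, 196.5]), np.int32(11)), (array([274.2, 203.7]), np.int32(14)), (array([248.9, 238.4]), np.int32(24)), (array([276.6, 324.2]), np.int32(10))]
blue [(array([285.7, 117.8]), np.int32(57)), (array([284.9, 145.3]), np.int32(149)), (array([299.8, 183. ]), np.int32(233)), (array([175.4, 376.3]), np.int32(57)), (array([240.2, 412.9]), np.int32(54)), (array([263.7, 412.2]), np.int32(94)), (array([289.1, 414.3]), np.int32(60)), (array([314.8, 416.4]), np.int32(40))]
```

View pics/crop1.png

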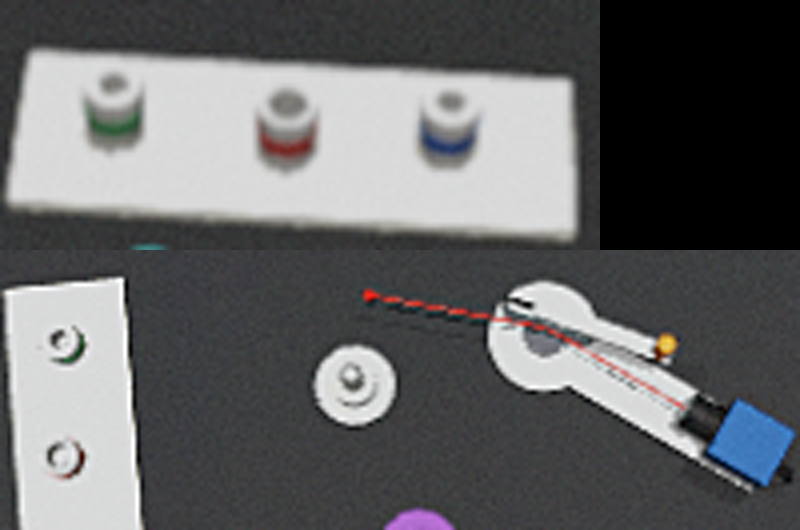

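The crop confirms it: the middle sleeve has the red band and the wider bore, and the beam's dot lies clockwise of the steel gauge. Next I move above the red sleeve.

Emit:
apply_moves([
  [[0.027, -0.04, 0], [0, 0, 0.038], 1],
  [[0.027, -0.04, 0], [0, 0, 0.038], 1],
  [[0.027, -0.04, 0], [0, 0, 0.038], 1],
  [[0.028, -0.04, 0], [0, 0, 0.038], 1],
  [[0.028, -0.04, 0], [0, 0, 0.038], 1],
  [[0.028, -0.04, 0], [0, 0, 0.038], 1],
  [[0.028, -0.04, 0], [0, 0, 0.038], 1],
  [[0.028, -0.04, 0], [0, 0, 0.038], 1],
  [[0.028, -0.04, 0], [0, 0, 0.038], 1],
  [[0, 0, 0], [0, 0, 0], 1],
  [[0, 0, 0], [0, 0, 0], 1],
])

```text
t: 1.2
ee_pos: [0.4906, 0.3224, 0.2354]
eef_rot: [0.0, 1.0, -0.0, -0.0]
force: [-1.1, 0.5, -0.2]
width: 0.0929
```

```bash
python3 - <<'E'
from h import *
shot('wrist','w1');s=r.state();print(s['ee_pos'],s['eef_rot']);print(load('w1'))
for P in [(.5842,.3235,.05),(.4907,.3229,.05),(.5546,.0889,.09)]:print(proj('w1',np.array(P)))
E
```

```text
[0.48967818 0.32401163 0.23545564] [-1.23915348e-03  9.99999182e-01  1.46221114e-04 -2.82357473e-04]
(array([[310.08976948,   0.        , 283.49064298],
       [  0.        , 310.08976948, 217.41424242],
       [  0.        ,   0.        ,   1.        ]]), -0.033026206027097, array([[ 1.04351299e-03,  9.71204535e-01,  2.38244963e-01,
         4.26371807e-01],
       [ 9.99999454e-01, -1.00072058e-03, -3.00564803e-04,
         3.22953429e-01],
       [-5.34932608e-05,  2.38245147e-01, -9.71205049e-01,
         3.83732445e-01],
       [ 0.00000000e+00,  0.00000000e+00,  0.00000000e+00,
         1.00000000e+00]]))
[284.1 280.6]
[283.5 201.9]
[ 58.3 270.2]
```

View pics/w1.png

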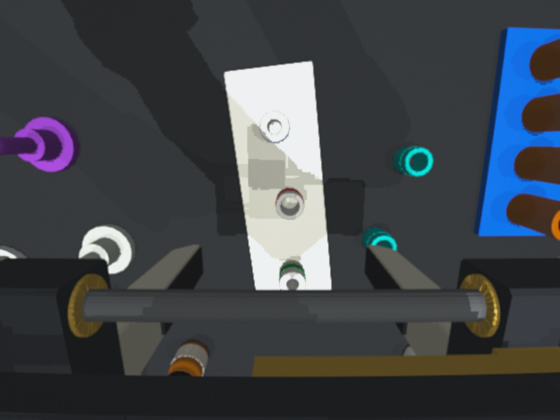

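In the wrist view the red sleeve's rim is near (290,203), blue is at (274,126), green at (292,277) and the gauge at (105,250). I'll refine the rim position.

```bash
python3 - <<'E'
from h import *
w=cv2.imread('pics/w1.png')
c=cv2.resize(w[175:235,260:320],None,fx=8,fy=8,interpolation=cv2.INTER_CUBIC)
t=cv2.imread('pics/top0.png')
d=cv2.resize(t[222:262,156:196],None,fx=8,fy=8,interpolation=cv2.INTER_CUBIC)
cv2.imwrite('pics/crop2.png',np.hstack([c,cv2.copyMakeBorder(d,0,160,0,0,cv2.BORDER_CONSTANT)]))
E
```

```text
(no output)
```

View pics/crop2.png

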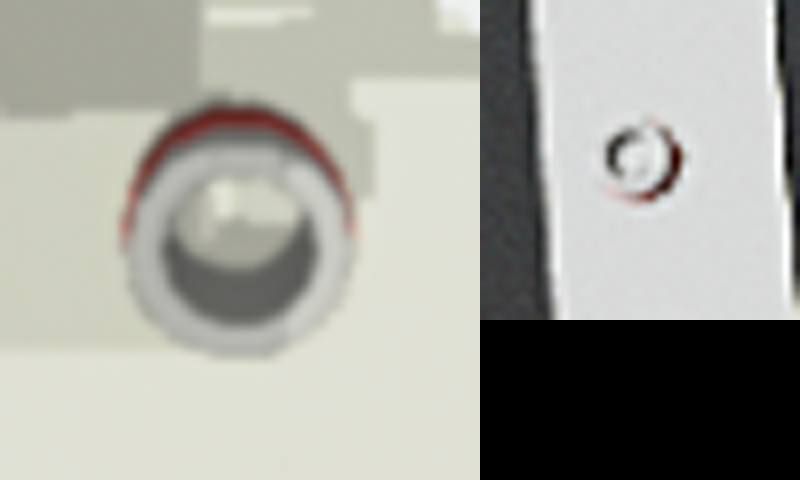

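The left crop shows the wide-bore sleeve with its red band behind the rim, and the rim centre at wrist pixel (289.6,205.8). Now I compute.

```bash
python3 - <<'E'
from h import *
print('red wrist',onz('w1',289.6,205.8,.05),'top',onz('top0',156+ (632/8)-.44,222+158/8-.44,.05))
# gauge: foot in wrist and top (white blobs)
for n,roi in(('top0',(230,205,268,245)),('w1',(75,215,140,280))):
    im=cv2.imread('pics/'+n+'.png'); x0,y0,x1,y1=roi
    hsv=cv2.cvtColor(im[y0:y1,x0:x1],cv2.COLOR_BGR2HSV)
    m=cv2.inRange(hsv,(0,0,110),(180,60,255)); cs,_=cv2.findContours(m,cv2.RETR_EXTERNAL,cv2.CHAIN_APPROX_NONE)
    c=max(cs,key=cv2.contourArea); (u,v),rr=cv2.minEnclosingCircle(c); e=cv2.fitEllipse(cv2.convexHull(c))
    print(n,(u+x0,v+y0),rr,e, onz(n,e[0][0]+x0,e[0][1]+y0,.012))
P=onz('top0',160+351/4-.4,190+(377-250)/4-.4,.09);print('pin tip',P)
print('axis rough',onz('top0',296,211,.06),'dot',onz('top0',252.1,200.9,.06),'handle',onz('top0',326.3,213.0,.148),onz('top0',326.3,213.0,.128))
print('lens',onz('top0',160+685/4,190+157/4,.06))
E
```

```text
red wrist [0.4951 0.3296 0.05  ] top [0.4967 0.1353 0.05  ]
top0 (248.3058261871338, 223.5388355255127) 10.320001602172852 ((18.30293083190918, 18.340656280517578), (19.692394256591797, 20.494382858276367), 70.7481689453125) [0.5595 0.0947 0.012 ]
w1 (104.82515335083008, 251.75562286376953) 27.158958435058594 ((29.7622013092041, 35.300559997558594), (48.93666076660156, 54.07505798339844), 104.93521881103516) [0.5608 0.0935 0.012 ]
pin tip [0.5566 0.0941 0.09  ]
axis rough [ 0.5962 -0.0585  0.06  ] dot [0.6262 0.082  0.06  ] handle [ 0.5792 -0.1467  0.148 ] [ 0.582  -0.1487  0.128 ]
lens [ 0.5396 -0.1715  0.06  ]
```

Emit:
apply_moves([
  [[0.004, 0.006, -0.03], [0, 0, 0], 1],
  [[0, 0, -0.04], [0, 0, 0], 0.8],
  [[0, 0, -0.04], [0, 0, 0], 0.6],
  [[0, 0, -0.04], [0, 0, 0], 0.6],
  [[0, 0, -0.03], [0, 0, 0], 0.6],
  [[0, 0, -0.0194], [0, 0, 0], 0.6],
  [[0, 0, 0], [0, 0, 0], 0.6],
  [[0, 0, 0], [0, 0, 0], 0.6],
], force=15)

```text
t: 2.05
ee_pos: [0.493, 0.3312, 0.0363]
eef_rot: [-0.003, 1.0, 0.0, -0.0]
force: [0.5, -0.9, 0.8]
width: 0.056
```

Emit:
apply_moves([
  [[0, 0, 0], [0, 0, 0], 0],
  [[0, 0, 0], [0, 0, 0], 0],
  [[0, 0, 0], [0, 0, 0], 0],
  [[0, 0, 0], [0, 0, 0], 0],
  [[0, 0, 0], [0, 0, 0], 0],
  [[0, 0, 0], [0, 0, 0], 0],
])

```text
t: 2.65
ee_pos: [0.4943, 0.33, 0.0371]
eef_rot: [-0.001, 1.0, 0.0, 0.001]
force: [-0.6, -0.3, 8.0]
width: 0.0322
```

Emit:
apply_moves([
  [[0, 0, 0.03], [0, 0, 0], 0],
  [[0, 0, 0.04], [0, 0, 0], 0],
  [[0, 0, 0.045], [0, 0, 0], 0],
  [[0, -0.02, 0.045], [0, 0, 0], 0],
  [[0.004, -0.045, 0], [0, 0, 0], 0],
  [[0.004, -0.045, 0], [0, 0, 0], 0],
  [[0.004, -0.045, 0], [0, 0, 0], 0],
  [[0.004, -0.045, 0], [0, 0, 0], 0],
  [[0, -0.036, 0], [0, 0, 0], 0],
  [[0, 0, 0], [0, 0, 0], 0],
  [[0, 0, 0], [0, 0, 0], 0],
  [[0, 0, 0], [0, 0, 0], 0],
])

```text
t: 3.85
ee_pos: [0.51, 0.095, 0.1964]
eef_rot: [-0.002, 1.0, 0.0, 0.0]
force: [0.3, 0.2, -0.4]
width: 0.0325
```

```bash
python3 - <<'E'
from h import *
shot('wrist','w2');s=r.state();print(s['ee_pos'],s['eef_rot'],s['width'],s['force'])
for P in [(.558,.094,.09),(.56,.094,.012)]:print(proj('w2',np.array(P)))
E
```

```text
[0.50998558 0.09525781 0.19631321] [-2.55446231e-03  9.99996667e-01  3.37018193e-04  1.67618672e-04] 0.032551331972011946 [-0.29213928  0.56059915 -0.43294207]
[281.6 271.9]
[281.9 245.3]
```

View pics/w2.png

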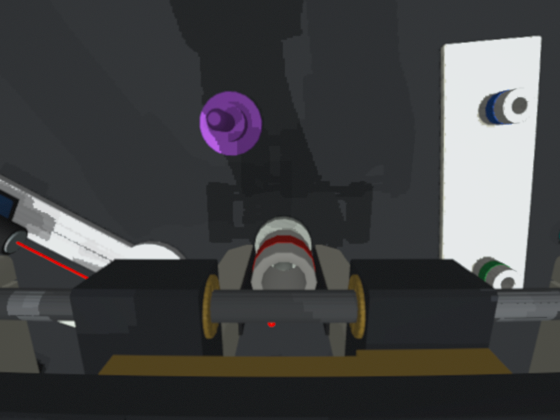

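The sleeve is held at (283,265) and hides the gauge in this view, since the image's bottom is +x. I'll move past the pin to see it clear.

Emit:
apply_moves([
  [[0.04, 0, 0], [0, 0, 0], 0],
  [[0.04, 0, 0], [0, 0, 0], 0],
  [[0.04, 0, 0], [0, 0, 0], 0],
  [[0, 0, 0], [0, 0, 0], 0],
  [[0, 0, 0], [0, 0, 0], 0],
  [[0, 0, 0], [0, 0, 0], 0],
])

```text
t: 4.5
ee_pos: [0.6286, 0.0948, 0.1958]
eef_rot: [-0.002, 1.0, -0.0, -0.001]
force: [0.5, -0.3, -0.3]
width: 0.0325
```

```bash
python3 - <<'E'
from h import *
shot('wrist','w3');s=r.state();print(s['ee_pos'],s['eef_rot'])
for P in [(.558,.094,.09),(.56,.094,.012)]:print(proj('w3',np.array(P)))
E
```

```text
[0.62856867 0.0945963  0.19609729] [-2.34423382e-03  9.99997086e-01 -6.03814906e-06 -5.76471386e-04]
[282.3 133.5]
[282.5 137.5]
```

View pics/w3.png

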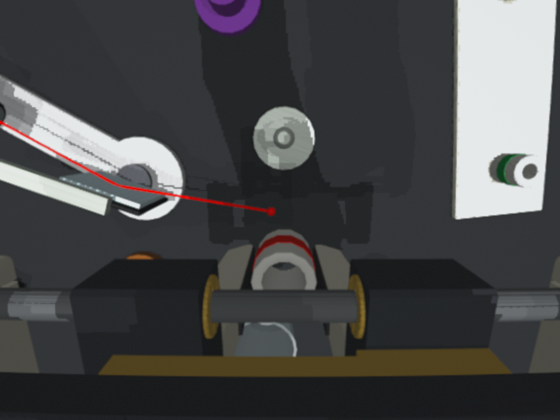

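```bash
python3 - <<'E'
from h import *
im=cv2.imread('pics/w3.png'); g=cv2.cvtColor(im,cv2.COLOR_BGR2GRAY)
roi=g[95:180,240:330]; _,m=cv2.threshold(roi,100,255,0); 
c=max(cv2.findContours(m,0,1)[0],key=cv2.contourArea); e=cv2.fitEllipse(c);f=(e[0][0]+240,e[0][1]+95);print('foot',f,e[1],onz('w3',*f,.012))
sub=cv2.resize(g[110:165,255:312],None,fx=8,fy=8,interpolation=cv2.INTER_CUBIC)
cc=cv2.HoughCircles(sub,cv2.HOUGH_GRADIENT,1,20,param1=60,param2=20,minRadius=30,maxRadius=130)
for x,y,rr in cc[0][:6]:
    u,v=255+x/8-.44,110+y/8-.44;print((round(u,1),round(v,1)),round(rr/8,1),onz('w3',u,v,.09),onz('w3',u,v,.08))
hsv=cv2.cvtColor(im,cv2.COLOR_BGR2HSV); red=cv2.inRange(hsv,(0,170,120),(6,255,255));red[:, 280:]=0;red[225:]=0
ys,xs=np.nonzero(red)
P=np.array([onz('w3',x,y,.06)[:2] for x,y in zip(xs,ys)])
A=P[xs<110];B=P[(xs>130)&(xs<262)]
print(len(A),len(B))
la=cv2.fitLine(A.astype(np.float32),2,0,.01,.01).ravel();lb=cv2.fitLine(B.astype(np.float32),2,0,.01,.01).ravel()
t=np.linalg.solve(np.c_[la[:2],-lb[:2]],lb[2:]-la[2:]);ax=la[2:]+t[0]*la[:2]
print('axis',ax,'dot',onz('w3',271,211,.06))
dirb=lb[:2]*np.sign(lb[1]);G=np.array(onz('w3',283.5,137,.09)[:2])
print('beam ang',np.arctan2(dirb[1],dirb[0]),'G',G,'dist',np.linalg.norm(G-ax),'ang',np.arctan2(*(G-ax)[::-1]))
# compensated top view
for z in(.148,.128):print('handle top',onz('top0',326.3,213.,z)-np.r_[0,0,0])
cv2.imwrite('pics/crop3.png',np.hstack([cv2.cvtColor(sub,8),np.zeros((440,4,3),np.uint8)]))
E
```

```text
foot (283.730655670166, 137.48134994506836) (60.54792785644531, 61.81245803833008) [0.56   0.0953 0.012 ]Traceback (most recent call last):
  File "<stdin>", line 7, in <module>
TypeError: 'NoneType' object is not subscriptable
```

```bash
python3 - <<'E'
from h import *
im=cv2.imread('pics/w3.png'); g=cv2.cvtColor(im,cv2.COLOR_BGR2GRAY)
sub=cv2.resize(g[115:160,261:306],None,fx=8,fy=8,interpolation=cv2.INTER_CUBIC)
cv2.imwrite('pics/crop3.png',cv2.equalizeHist(sub))
print('tip',onz('w3',283.5,137.3,.09))
hsv=cv2.cvtColor(im,cv2.COLOR_BGR2HSV); red=cv2.inRange(hsv,(0,170,120),(6,255,255));red[:, 280:]=0;red[225:]=0
ys,xs=np.nonzero(red)
P=np.array([onz('w3',x,y,.06)[:2] for x,y in zip(xs,ys)])
A=P[xs<110];B=P[(xs>130)&(xs<262)]
la=cv2.fitLine(A.astype(np.float32),2,0,.01,.01).ravel();lb=cv2.fitLine(B.astype(np.float32),2,0,.01,.01).ravel()
t=np.linalg.solve(np.c_[la[:2],-lb[:2]],lb[2:]-la[2:]);ax=la[2:]+t[0]*la[:2]
dirb=lb[:2]*np.sign(lb[1]);G=np.array([.56,.0953])
a=np.arctan2(dirb[1],dirb[0]);b=np.arctan2(*(G-ax)[::-1])
print(len(A),len(B),'axis',ax,'dot',onz('w3',271,211,.06),'beam',a,'need',b,'mirror',(b-a)/2,'dist',np.linalg.norm(G-ax))
E
```

```text
tip [0.5609 0.095  0.09  ]
173 309 axis [ 0.60368097 -0.05927394] dot [0.6277 0.0836 0.06  ] beam 1.4031192 need 1.8462046367292015 mirror 0.22154271515033686 dist 0.16062729729349182
```

View pics/crop3.png

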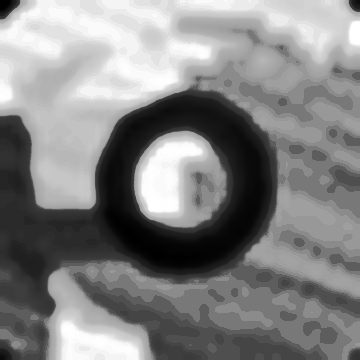

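```bash
python3 - <<'E'
from h import *
for n,x,y in(('w2',.510,.0952),('w3',.6286,.0947)):
    im=cv2.imread(f'pics/{n}.png').astype(int); zb=.1963-.0365+.010
    for dx in(0,.001): print(n,dx,'bottom edge',proj(n,np.array([x+dx-.016,y,zb])),'top rim edge',proj(n,np.array([x+dx-.016,y,zb+.04])),'band',proj(n,np.array([x+dx-.016,y,zb+.02])))
    print([tuple(im[v,284]) for v in range(224,262,2)])
E
```

```text
w2 0 bottom edge [283.1 226.3] top rim edge [283.1 249.5] band [283.1 236.5]
w2 0.001 bottom edge [283.1 227.9] top rim edge [283.1 251.5] band [283.1 238.3]
[(np.int64(147), np.int64(154), np.int64(147)), (np.int64(146), np.int64(153), np.int64(146)), (np.int64(127), np.int64(134), np.int64(128)), (np.int64(93), np.int64(97), np.int64(96)), (np.int64(88), np.int64(91), np.int64(90)), (np.int64(81), np.int64(83), np.int64(90)), (np.int64(18), np.int64(22), np.int64(88)), (np.int64(13), np.int64(17), np.int64(89)), (np.int64(15), np.int64(19), np.int64(89)), (np.int64(41), np.int64(44), np.int64(115)), (np.int64(86), np.int64(90), np.int64(93)), (np.int64(88), np.int64(91), np.int64(91)), (np.int64(88), np.int64(92), np.int64(91)), (np.int64(87), np.int64(91), np.int64(90)), (np.int64(104), np.int64(108), np.int64(107)), (np.int64(132), np.int64(136), np.int64(135)), (np.int64(130), np.int64(134), np.int64(134)), (np.int64(126), np.int64(130), np.int64(130)), (np.int64(123), np.int64(128), np.int64(127))]
w3 0 bottom edge [282.6 226.7] top rim edge [282.4 249.9] band [282.6 236.9]
w3 
[... 230 characters left out ...]
nt64(86), np.int64(86)), (np.int64(88), np.int64(91), np.int64(90)), (np.int64(81), np.int64(83), np.int64(90)), (np.int64(18), np.int64(20), np.int64(88)), (np.int64(12), np.int64(17), np.int64(88)), (np.int64(13), np.int64(16), np.int64(89)), (np.int64(40), np.int64(43), np.int64(116)), (np.int64(86), np.int64(90), np.int64(92)), (np.int64(88), np.int64(91), np.int64(91)), (np.int64(88), np.int64(91), np.int64(91)), (np.int64(88), np.int64(91), np.int64(91)), (np.int64(105), np.int64(109), np.int64(108)), (np.int64(131), np.int64(136), np.int64(135)), (np.int64(130), np.int64(135), np.int64(134)), (np.int64(126), np.int64(131), np.int64(131)), (np.int64(123), np.int64(127), np.int64(126))]
```

Emit:
apply_moves([
  [[-0.035, 0, 0], [0, 0, 0], 0],
  [[-0.0345, 0, 0], [0, 0, 0], 0],
  [[0, 0, -0.03], [0, 0, 0], 0],
  [[0, 0, -0.03], [0, 0, 0], 0],
  [[0, 0, -0.01], [0, 0, 0], 0],
  [[0, 0, 0], [0, 0, 0], 0],
  [[0, 0, 0], [0, 0, 0], 0],
  [[0, 0, 0], [0, 0, 0], 0],
])

```text
t: 5.35
ee_pos: [0.5611, 0.0939, 0.1274]
eef_rot: [-0.002, 1.0, 0.0, 0.001]
force: [-0.2, -0.6, -0.4]
width: 0.0326
```

```bash
python3 - <<'E'
from h import *
for i in range(2): shot('wrist','w4');s=r.state();print(s['ee_pos'],s['eef_rot'],s['force'],s['width'])
E
```

```text
[0.56111574 0.09388649 0.12737136] [-1.52722721e-03  9.99998393e-01  1.99373846e-04  9.17990655e-04] [-0.13590505 -0.54905337  0.41298105] 0.03262691783142404
[0.56101069 0.09388396 0.12725071] [-1.56178123e-03  9.99998421e-01  1.88035814e-04  8.26150974e-04] [-0.22682678  0.53706049 -0.08199347] 0.032448166458609456
```

Emit:
apply_moves([
  [[-0.002, 0.0005, -0.004], [0, 0, 0], 0],
  [[0, 0, -0.006], [0, 0, 0], 0],
  [[0, 0, -0.006], [0, 0, 0], 0],
  [[0, 0, -0.004], [0, 0, 0], 0],
  [[0, 0, 0], [0, 0, 0], 0],
  [[0, 0, 0], [0, 0, 0], 0],
])

```text
t: 6.05
ee_pos: [0.5584, 0.0943, 0.106]
eef_rot: [-0.002, 1.0, -0.0, -0.0]
force: [-0.3, -0.4, -0.7]
width: 0.0329
```

Emit:
apply_moves([
  [[0, 0, -0.005], [0, 0, 0], 0],
  [[0, 0, -0.005], [0, 0, 0], 0],
  [[0, 0, -0.005], [0, 0, 0], 0],
  [[0, 0, -0.005], [0, 0, 0], 0],
  [[0, 0, 0], [0, 0, 0], 0],
  [[0, 0, 0], [0, 0, 0], 0],
])

```text
t: 6.65
ee_pos: [0.5584, 0.0943, 0.086]
eef_rot: [-0.002, 1.0, -0.0, -0.0]
force: [-1.3, 0.4, -0.1]
width: 0.0325
```

```bash
python3 - <<'E'
from h import *
s=r.state();print(s['ee_pos'],s['eef_rot'],s['force'],s['moment'],s['width'])
E
```

```text
[0.5583849  0.09425146 0.08601964] [-1.61876334e-03  9.99998672e-01 -5.88756618e-05 -1.77713566e-04] [-1.34641409  0.35502164 -0.11041243] [0.02839437 0.00751578 0.00601015] 0.03246545074114806
```

Emit:
apply_moves([
  [[0, 0, -0.006], [0, 0, 0], 0],
  [[0, 0, -0.006], [0, 0, 0], 0],
  [[0, 0, -0.004], [0, 0, 0], 0],
  [[0, 0, -0.003], [0, 0, 0], 0],
  [[0, 0, -0.002], [0, 0, 0], 0],
  [[0, 0, 0], [0, 0, 0], 0],
  [[0, 0, 0], [0, 0, 0], 0],
])

```text
t: 7.35
ee_pos: [0.5586, 0.0943, 0.066]
eef_rot: [-0.002, 1.0, -0.0, 0.0]
force: [-2.9, -0.9, 10.6]
width: 0.0325
```

The sleeve meets the shoulder with about 10 N, at TCP z 0.066 as expected. I'll release and retreat.

Emit:
apply_moves([
  [[0, 0, 0], [0, 0, 0], 0.7],
  [[0, 0, 0], [0, 0, 0], 0.7],
  [[0, 0, 0], [0, 0, 0], 0.7],
  [[0, 0, 0], [0, 0, 0], 0.7],
  [[0, 0, 0.02], [0, 0, 0], 0.7],
  [[0, 0, 0.035], [0, 0, 0], 0.7],
  [[0, 0, 0.045], [0, 0, 0], 0.7],
  [[0.03, -0.03, 0.045], [0, 0, 0], 0.7],
  [[0.04, -0.03, 0.03], [0, 0, 0], 0.7],
  [[0.03, -0.03, 0], [0, 0, 0], 0.7],
  [[0, -0.03, 0], [0, 0, 0], 0.7],
  [[0, 0, 0], [0, 0, 0], 0.7],
])

```text
t: 8.55
ee_pos: [0.6472, -0.0215, 0.227]
eef_rot: [0.002, 1.0, -0.001, -0.0]
force: [-0.8, 0.0, -0.5]
width: 0.0652
```

```bash
python3 - <<'E'
from h import *
shot('wrist','w5');s=r.state();print(s['ee_pos'],s['eef_rot'],s['width'])
b=shot('side','side1')
A=cv2.imread('pics/w5.png');B=cv2.resize(b[165:285,220:340],(420,420),interpolation=cv2.INTER_CUBIC)
cv2.imwrite('pics/m5.png',np.hstack([A[:, 150:530] if False else cv2.resize(A,(373,280)),cv2.resize(B,(280,280))]) if False else np.hstack([cv2.resize(A[:400],(400,286)),cv2.resize(B,(286,286))]))
for P in [(.56,.095,.08),(.58,-.148,.148),(.6037,-.0593,.06)]:print(proj('w5',np.array(P)),proj('side1',np.array(P)))
E
```

```text
[ 0.64678756 -0.01852001  0.22685293] [ 4.44537733e-04  9.99999691e-01 -5.04350488e-04 -4.08290098e-04] 0.06512616443987046
[410.4 115.7] [268.2 242.9]
[107.2 138.8] [275.6 174.4]
[245.7 162.9] [263.2 212.2]
```

View pics/m5.png

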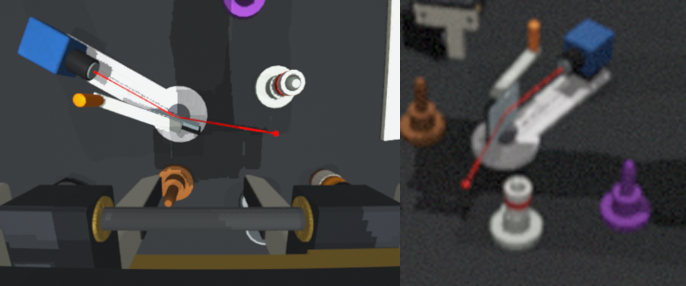

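The sleeve sits on the steel pin (left crop (283,84), right crop (517,200)). The mirror is at rest, the dot is at (277,133), and the handle top is at about wrist pixel (110,140). I'll measure the handle.

```bash
python3 - <<'E'
from h import *
im=cv2.imread('pics/w5.png');hsv=cv2.cvtColor(im,cv2.COLOR_BGR2HSV)
m=cv2.inRange(hsv,(5,150,180),(25,255,255));m[:110]=0;m[170:]=0;m[:,170:]=0
n,l,st,c=cv2.connectedComponentsWithStats(m)
ax=np.array([.6037,-.0593])
for i in range(1,n):
    if st[i,4]>30:
        p=onz('w5',*c[i],.148); d=p[:2]-ax;print(st[i],c[i],p,'R',np.linalg.norm(d),'ang',np.arctan2(d[1],d[0]))
side=cv2.cvtColor(cv2.imread('pics/side1.png'),cv2.COLOR_BGR2HSV)
m=cv2.inRange(side,(3,130,120),(18,255,255));m[:165]=0;m[200:]=0
ys,xs=np.nonzero(m);k=(xs>260)&(xs<290);print('side',xs[k].min(),xs[k].max(),ys[k].min(),ys[k].max(),xs[k].mean(),ys[k].mean())
u,v=xs[k].mean(),ys[k].mean(); print(onz('side1',u,v,.1255))
# beam & lens line angle again
red=cv2.inRange(hsv,(0,170,120),(6,255,255));red[:95]=0;red[192:]=0;red[:,:130]=0;red[:,392:]=0
ys,xs=np.nonzero(red);print(xs.min(),xs.max(),ys.min(),ys.max())
P=np.array([onz('w5',x,y,.06)[:2] for x,y in zip(xs,ys)],np.float32)
A=P[xs<235];B=P[(xs>265)&(xs<378)&(ys>150)]
la=cv2.fitLine(A,2,0,.01,.01).ravel();lb=cv2.fitLine(B,2,0,.01,.01).ravel()
t=np.linalg.solve(np.c_[la[:2],-lb[:2]],lb[2:]-la[2:]);a=la[2:]+t[0]*la[:2];d=lb[:2]*np.sign(lb[1])
print('axis',a,'beam',np.arctan2(d[1],d[0]))
E
```

```text
[102 131  18  19 270] [110.68148148 139.59259259] [ 0.5806 -0.1455  0.148 ] R 0.08924152620837454 ang -1.8326258003574196
side 274 278 173 185 275.8536585365854 178.6341463414634
[ 0.58   -0.1553  0.1255]
131 391 99 190
axis [ 0.60382485 -0.06003796] beam 1.4052083
```

Emit:
apply_moves([
  [[-0.006, -0.011, 0], [0, 0, -0.143], 0.7],
  [[-0.006, -0.011, 0], [0, 0, -0.143], 0.7],
  [[-0.006, -0.011, 0], [0, 0, -0.143], 0.7],
  [[-0.006, -0.011, 0], [0, 0, -0.143], 0.7],
  [[-0.006, -0.011, 0], [0, 0, -0.143], 0.7],
  [[-0.006, -0.011, 0], [0, 0, -0.143], 0.7],
  [[-0.006, -0.011, 0], [0, 0, -0.143], 0.7],
  [[-0.006, -0.011, 0], [0, 0, -0.143], 0.7],
  [[-0.006, -0.011, 0], [0, 0, -0.143], 0.7],
  [[-0.006, -0.011, 0], [0, 0, -0.143], 0.7],
  [[-0.006, -0.0165, 0], [0, 0, -0.143], 0.7],
  [[0, 0, 0], [0, 0, -0.143], 0.7],
])

```text
t: 9.85
ee_pos: [0.5801, -0.1427, 0.2274]
eef_rot: [0.758, 0.653, -0.0, -0.0]
force: [-1.1, 0.0, -1.0]
width: 0.0655
```

Emit:
apply_moves([
  [[0, 0, 0], [0, 0, 0], 0.7],
  [[0, 0, 0], [0, 0, 0], 0.7],
  [[0, 0, 0], [0, 0, 0], 0.7],
  [[0, 0, 0], [0, 0, 0], 0.7],
])

```text
t: 10.25
ee_pos: [0.5811, -0.1416, 0.2273]
eef_rot: [0.755, 0.656, 0.0, -0.0]
force: [-0.2, -0.1, 0.2]
width: 0.065
```

```bash
python3 - <<'E'
from h import *
from scipy.spatial.transform import Rotation as R
s=r.state();print(s['ee_pos'],R.from_quat(s['eef_rot']).as_matrix()[:,1],s['q'][6],s['force'])
E
```

```text
[ 0.58112205 -0.14159655  0.22728361] [ 9.90324020e-01 -1.38774392e-01 -6.61718154e-05] 0.26574471956838336 [-0.23709976 -0.14741564  0.22510689]
```

Emit:
apply_moves([
  [[0, -0.005, -0.02], [0, 0, 0], 0.7],
  [[0, 0, -0.025], [0, 0, 0], 0.7],
  [[0, 0, -0.025], [0, 0, 0], 0.7],
  [[0, 0, -0.02], [0, 0, 0], 0.7],
  [[0, 0, -0.008], [0, 0, 0], 0.7],
  [[0, 0, 0], [0, 0, 0], 0.7],
  [[0, 0, 0], [0, 0, 0], 0.7],
], force=30)

```text
t: 10.95
ee_pos: [0.5814, -0.1474, 0.13]
eef_rot: [0.755, 0.655, 0.0, 0.0]
force: [-0.1, -0.0, 0.1]
width: 0.0652
```

Emit:
apply_moves([
  [[0, 0, 0], [0, 0, 0], 0],
  [[0, 0, 0], [0, 0, 0], 0],
  [[0, 0, 0], [0, 0, 0], 0],
  [[0, 0, 0], [0, 0, 0], 0],
  [[0, 0, 0], [0, 0, 0], 0],
  [[0, 0, 0], [0, 0, 0], 0],
  [[0, 0, 0], [0, 0, 0], 0],
])

```text
t: 11.65
ee_pos: [0.5806, -0.1473, 0.1293]
eef_rot: [0.756, 0.655, -0.0, -0.0]
force: [-3.1, -1.3, 1.9]
width: 0.0138
```

Emit:
apply_moves([
  [[0.004, -0.001, 0], [0, 0, 0.044], 0],
  [[0.004, -0.0008, 0], [0, 0, 0.044], 0],
  [[0.004, -0.0006, 0], [0, 0, 0.044], 0],
  [[0.004, -0.0004, 0], [0, 0, 0.044], 0],
  [[0.0037, -0.0002, 0], [0, 0, 0.045], 0],
  [[0, 0, 0], [0, 0, 0], 0],
  [[0, 0, 0], [0, 0, 0], 0],
  [[0, 0, 0], [0, 0, 0], 0],
])

```text
t: 12.45
ee_pos: [0.6004, -0.1501, 0.1293]
eef_rot: [0.679, 0.734, -0.0, -0.0]
force: [-3.4, 0.6, 3.0]
width: 0.0132
```

```bash
python3 - <<'E'
from h import *
t=shot('top','top1');b=shot('side','side2');w=shot('wrist','w6')
s=r.state();print(s['ee_pos'],s['force'],s['width'])
B=cv2.resize(b[170:280,220:330],(300,300),interpolation=cv2.INTER_CUBIC);T=cv2.resize(t[190:250,230:350],(500,250),interpolation=cv2.INTER_CUBIC)
W=cv2.resize(w,(400,300));o=np.zeros((550,700,3),np.uint8);o[:300,:300]=B;o[:300,300:]=W;o[300:,:500]=T
cv2.imwrite('pics/m6.png',o)
E
```

```text
[ 0.60043559 -0.15010366  0.12926217] [-3.33723023  1.48798679  1.98447728] 0.013839337275723333
```

View pics/m6.png

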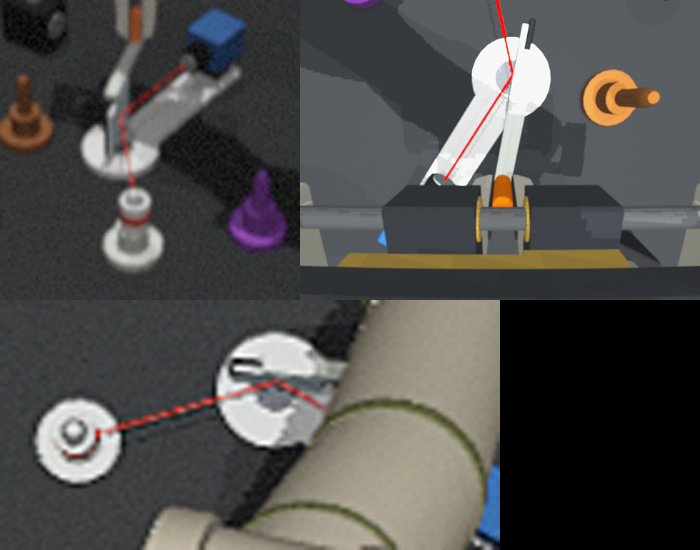

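The side and top crops show the reflected beam ending on the red-banded sleeve, and the wrist view shows the handle gripped. I'll put a number on the centring.

```bash
python3 - <<'E'
from h import *
def pts(f,x0,y0,x1,y1,s=130):
    h=cv2.cvtColor(cv2.imread(f'pics/{f}.png'),cv2.COLOR_BGR2HSV);m=cv2.inRange(h,(0,s,90),(6,255,255))|cv2.inRange(h,(175,s,90),(180,255,255))
    k=np.zeros_like(m);k[y0:y1,x0:x1]=255;ys,xs=np.nonzero(m&k)
    return np.array([onz(f,x,y,.06)[:2] for x,y in zip(xs,ys)],np.float32)
G=np.array([.5603,.095]);ax=np.array([.6038,-.0597])
def rep(n,P,G):
    l=cv2.fitLine(P,2,0,.01,.01).ravel();d=l[:2]*np.sign(l[1]);v=G-l[2:];c=d[0]*v[1]-d[1]*v[0]
    print(n,len(P),'dir',np.arctan2(d[1],d[0]),'need',np.arctan2(*(G-ax)[::-1]),'pin left of beam by mm',c*1e3,'axis off',(d[0]*(ax-l[2:])[1]-d[1]*(ax-l[2:])[0])*1e3)
rep('top',pts('top1',258,208,294,222),np.array([.5590,.0945]))
rep('wrist',pts('w6',380,0,505,100),G)
rep('wrist refl',pts('w6',428,0,450,100,150),G) if 0 else None
im=cv2.imread('pics/w6.png');h=cv2.cvtColor(im,cv2.COLOR_BGR2HSV);m=cv2.inRange(h,(0,150,120),(6,255,255));ys,xs=np.nonzero(m);k=(ys<95)
print(sorted(zip(ys[k],xs[k]))[::12])
E
```

```text
top 34 dir 1.8712004 need 1.8535442028257743 pin left of beam by mm -4.17602980680936 axis off -1.3410222763584925Traceback (most recent call last):
  File "<stdin>", line 11, in <module>
  File "<stdin>", line 8, in rep
cv2.error: OpenCV(4.12.0) /io/opencv/modules/imgproc/src/linefit.cpp:618: error: (-215:Assertion failed) npoints2 >= 0 || npoints3 >= 0 in function 'fitLine'
```

```bash
python3 - <<'E'
from h import *
def pts(f,x0,y0,x1,y1,s=130):
    h=cv2.cvtColor(cv2.imread(f'pics/{f}.png'),cv2.COLOR_BGR2HSV);m=cv2.inRange(h,(0,s,90),(6,255,255))|cv2.inRange(h,(175,s,90),(180,255,255))
    k=np.zeros_like(m);k[y0:y1,x0:x1]=255;ys,xs=np.nonzero(m&k)
    return np.array([onz(f,x,y,.06)[:2] for x,y in zip(xs,ys)],np.float32)
def fit(n,P):
    l=cv2.fitLine(P,2,0,.01,.01).ravel();d=l[:2]*np.sign(l[1]);print(n,len(P),np.arctan2(d[1],d[0]));return l[2:],d
def off(l,G): p,d=l;v=G-p;return (d[0]*v[1]-d[1]*v[0])*1e3
G=np.array([.5603,.095]);ax=np.array([.6038,-.0597])
a=fit('w6 refl',pts('w6',270,0,300,92));b=fit('w6 in',pts('w6',200,120,292,260))
print('pin off',off(a,G),'axis off',off(a,ax),off(b,ax))
c=fit('top1',pts('top1',258,208,294,222));d=fit('top0',pts('top0',254,198,292,212))
t=np.linalg.solve(np.c_[c[1],-d[1]],d[0]-c[0]);print('top axis',c[0]+t[0]*c[1])
im=cv2.imread('pics/top1.png')[205:245,230:268];m=cv2.inRange(cv2.cvtColor(im,cv2.COLOR_BGR2HSV),(0,0,110),(180,60,255))
e=cv2.fitEllipse(cv2.convexHull(max(cv2.findContours(m,0,1)[0],key=cv2.contourArea)));Gt=onz('top1',e[0][0]+230,e[0][1]+205,.012)
print('top gauge',Gt,e,'pin off',off(c,Gt[:2]))
E
```

```text
w6 refl 379 1.8715652
w6 in 415 1.0559201
pin off -3.9668790295343745 axis off 0.3164806947488618 0.106337969932601
top1 34 1.8712004
top0 33 1.4082237
top axis [ 0.6025617  -0.06023466]
top gauge [0.5595 0.0948 0.012 ] ((18.25041961669922, 18.35075569152832), (19.74121856689453, 20.353002548217773), 67.38567352294922) pin off -4.742410155610919
```

Both cameras agree that the beam passes about 4 mm beside the pin axis, 0.027 rad too far. I'll back the handle off by 1.2 mm.

Emit:
apply_moves([
  [[-0.0012, 0, 0], [0, 0, -0.013], 0],
  [[0, 0, 0], [0, 0, 0], 0],
  [[0, 0, 0], [0, 0, 0], 0],
  [[0, 0, 0], [0, 0, 0], 0],
  [[0, 0, 0], [0, 0, 0], 0],
])

```text
t: 13.1
ee_pos: [0.5995, -0.15, 0.1293]
eef_rot: [0.683, 0.73, -0.0, -0.0]
force: [-3.9, 2.5, 2.5]
width: 0.0134
```

```bash
python3 - <<'E'
from h import *
shot('wrist','w7');shot('top','top2')
for f,box,s in(('w7',(270,0,300,92),130),('top2',(258,208,294,222),130)):
    h=cv2.cvtColor(cv2.imread(f'pics/{f}.png'),cv2.COLOR_BGR2HSV);m=cv2.inRange(h,(0,s,90),(6,255,255))|cv2.inRange(h,(175,s,90),(180,255,255))
    x0,y0,x1,y1=box;k=np.zeros_like(m);k[y0:y1,x0:x1]=255;ys,xs=np.nonzero(m&k)
    P=np.array([onz(f,x,y,.06)[:2] for x,y in zip(xs,ys)],np.float32)
    l=cv2.fitLine(P,2,0,.01,.01).ravel();d=l[:2]*np.sign(l[1]);v=np.array([.5603,.095])-l[2:]
    print(f,np.arctan2(d[1],d[0]),(d[0]*v[1]-d[1]*v[0])*1e3)
s=r.state();print(s['t'],s['ee_pos'],s['force'],s['width'])
E
```

```text
w7 1.8509725 -0.6197562274845997
top2 1.8500586 -2.1971339435229718
13.2 [ 0.59946109 -0.15005716  0.1292697 ] [-3.43805778  2.1641404   2.56659309] 0.013003682960724239
```

```bash
python3 -c "
from rig import r
print(r.finish_job())"
```

```text
the job is handed in; nothing more can be done
None
```

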